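# Tip up the round-ended strap template and lay it on the punching board

### The job

Two flat metal strap-end templates lie flush in wooden tip-up holders. Take the one with the rounded end: press its square end right down into the holder's thumb well so that the rounded end tips up, then grip the raised part by its long edges, lift it out and lay it flat in the middle of the white board, setting it down rather than dropping it. Leave the pointed template lying as it is.

Things in the scene. Friction and masses are not known exactly. Their poses are not given: they have to be found in the camera images.
- round_template_centre (a point): Strap-end template, bare aluminium, 120 x 36 x 5 mm, one end a half circle, the other square. Point at its centre, mid-thickness; x along its length towards the rounded end, z up. Lies loose and level in its wooden holder, its upper face (43 mm above the table) flush with the holder's top, its plain square end over the thumb well. Weight about 60 g.
- pointed_template_centre (a point): Strap-end template, bare aluminium, 120 x 36 x 5 mm, one end a 90 degree point, the other square. Point at its centre, mid-thickness; x along its length towards the pointed end, z up. Lies loose and level in its wooden holder, its upper face (43 mm above the table) flush with the holder's top, its plain square end over the thumb well. To be left alone.
- round_rocker (a joint): Tilt in rad of the rocker under the round template in its holder: 0 level, 0.45 fully tipped (square end down, shaped end up). A stiff hinge: about 1 to 2 N on the square end tips it, and it stays at whatever tilt it is left. Hinge line along y under the template's centre, 35.5 mm above the table. A stop on the rocker behind the square end keeps the template from sliding more than 2 mm.
- round_holder: Fixed light-wood block 160 x 80 x 43 mm high; origin under its middle, x to the rounded end. Thumb well 64 mm wide, 15 to 74 mm from the middle towards -x, 39 mm deep. At +x the pocket is 40 mm wide between solid cheeks: no room for fingers. Tipped, the template 30 mm from centre is 53 mm above the table and clear of the cheeks, fingertips down to 45 mm.
- pointed_rocker (a joint): Tilt in rad of the rocker under the pointed template in its holder: 0 level, 0.45 fully tipped (square end down, shaped end up). A stiff hinge: about 1 to 2 N on the square end tips it, and it stays at whatever tilt it is left. To be left alone.
- board_middle (a point): White punching board, fixed, 282 x 163 mm and 16 mm thick, lying on the table. Point at the centre of its upper face; x along its long side, z up.
Mind the look-alikes: they are no part of the job. Leave any red look-alike of the part that bears round_template_centre alone.

How it is judged:
By the outcome, as a careful person would: the job done as asked, in the order asked, and still so for the second after the job is handed in, with the robot touching nothing.
It also fails if it takes over 48 s, if anything falls off the work surface, if the arm or the gripper's body presses on something with over 40 N, if the wrist force passes 120 N, or if a joint passes its speed limit or range.

### The arm

A 7-joint arm with a two-finger parallel gripper is mounted at the origin on the work surface; the furniture and walls round the work are solid. World frame = base frame: x ahead of the robot, y to its left, z up, the work surface at z = 0. Lengths are in m, angles in rad, forces in N, time in s.
With the tool pointing down it reaches from about 0.425 to 0.925 m from the base axis. Payload 6.8 kg.
Tool frame: the origin (TCP) lies at the very end of the fingers, on their centre line; the grasp point (between the pads) lies 19 mm behind it (r.tcp_to_grasp is the distance from the TCP to the grasp point, in m); z points along the fingers, y is the line along which they close (so a half turn about z gives the same grasp; the last joint's range is limited). The gripper opens to 85 mm and grips with 20 to 120 N. Pads are 22 mm wide; open, the fingers measure 114 mm over their backs; the gripper's body (76 mm by 85 mm) begins 54 mm behind the grasp point. The pads swing forward as they close: fully open they stand 13 mm farther back than shut.
Start: joints at [-1.376, 0.477, 0.022, 1.555, -0.011, 1.109, -0.083], TCP at [0.201, 0.644, 0.231] pointing down, gripper open.
Joint ranges: [-2.96, 2.96], [-0.34, 2.1], [-1.41, 1.46], [0.24, 2.44], [-1.37, 4.51], [0.17, 1.92], [-2.96, 2.96]. Speed limits (rad/s): [2.39, 2.39, 3.14, 3.14, 3.14, 3.14, 3.14].

### API

Orientations are given as a rotation vector (axis times angle).
In Python, from bench import r gives the robot as it stands.
- The arm moves only by the tool step_arm, never from a script. Its argument "moves" is a list of rows, each a list of 7 numbers: the shift along the tool's x, y, z in mm, then the turn, a rotation vector about the tool's x, y, z in rad, then the finger opening in mm, from 0 to 85.4. A call has 1 to 8 rows; each row is the pose to reach, as a shift and turn from the pose commanded when the call began, along the tool's axes at that moment; what a row does not reach only later rows make up. A row lasts 1/10 s, in which the tool goes at most 50 mm and 8.59 degrees, less where a joint would pass 70% of its speed; a pose out of reach is approached as far as the arm can. A call with a gripper value outside its range is refused whole. The fingers move at their own pace and stop on an object; "grip_force" is the grip in N (left out, the last holds). Time passes only in rows, so rows that repeat a pose let the fingers close. It gives the time, the measured TCP pose, the force, the opening and the grip force at its end, in the units of the state.
- r.get_obs(): the state, without advancing time (a new reading comes with each control period).
- r.grab_frame(name): name is "scene" or "top" or "wrist"; returns a dict with "image" (400x640x3 uint8, red, green, blue), "depth" (400x640 float32, m along the optical axis (not along the pixel's ray), 0 where there is no reading), "mtx" (3x3 intrinsics, pixels), "rvec" (rotation vector, rad) and "tvec" (3), from world to camera coordinates, as OpenCV has them. Camera axes: x right, y down, z forward; pixel columns grow to the right and rows downward; lengths in m; the calibration is good to about 2 mm. The wrist camera is an equidistant fisheye: a pixel r from the principal point sees the ray r / f radians off the axis. A picture is of the moment at which its call begins.
- r.hand_in(): hands the job in; it is judged then, once.
The state is a dict: "clock": time; "joints": joint angles; "qvel": joint speeds; "tau": joint torques, N m; "tcp_pos": TCP position; "orientation": TCP orientation; "contact_force": force on the tool from outside, world axes, zero at the start; "moment": the same for the moment, N m; "grip_width": finger opening in m; "gripper_force": force on a finger pad.
Only numpy, scipy, OpenCV 4.12 (cv2) and the standard library are available. Lean on these libraries where they do the work, as an engineer would, in place of code of your own. Each camera call takes 0.05 s, during which the arm holds its last target. There are 200 camera calls.

## Working session

There is one attempt and no reset: what is moved stays moved. The work goes in short steps, Python scripts to look and compute and a tool call to move; the robot and the scene stay as the last step left them, time stands still between calls to the robot, and variables do not carry over. Pictures are saved under pics/ and viewed, at most 10 in all, crops included, and the job is handed in when it is done.

Besides the shell and the picture viewer there is one more tool, called after "Request:" as a command line: name --pt "numbers of a row" for each row, then --argument value for the rest. step_arm: Moves the arm, as the interface text tells. Its arguments: {"type":"object","properties":{"moves":{"type":"array","items":{"type":"array","items":{"type":"number"}}},"grip_force":{"type":"number"}},"required":["moves"]}

```bash
mkdir -p pics; cat > h.py <<'E'
import numpy as np,cv2
from bench import r
def snap(n,f):
    d=r.grab_frame(n); cv2.imwrite(f'pics/{f}.png',d['image'][...,::-1]); np.savez(f'pics/{f}.npz',**d); return d
def ray(d,uv,z):
    K=d['mtx'];R=cv2.Rodrigues(np.array(d['rvec']))[0];t=np.array(d['tvec']).ravel()
    c=-R.T@t; uv=np.atleast_2d(uv).astype(float)
    v=np.c_[(uv-K[:2,2])/[K[0,0],K[1,1]],np.ones(len(uv))]@R
    return c+v*((z-c[2])/v[:,2])[:,None]
E
python3 - <<'E'
from h import *
a=snap('top','top');b=snap('scene','scene')
cv2.imwrite('pics/both.png',cv2.resize(np.vstack([a['image'],b['image']])[...,::-1],None,fx=.75,fy=.75))
o=r.get_obs();print(o['clock'],o['tcp_pos'],o['orientation'],o['contact_force'],r.tcp_to_grasp)
E
```

```text
0.1 [0.20111392 0.64376984 0.23044324] [-4.73786475e-01 -3.10551479e+00  2.61511541e-03] [-0.08460389 -0.19655016 -0.14829012] 0.0187
```

View pics/top.png

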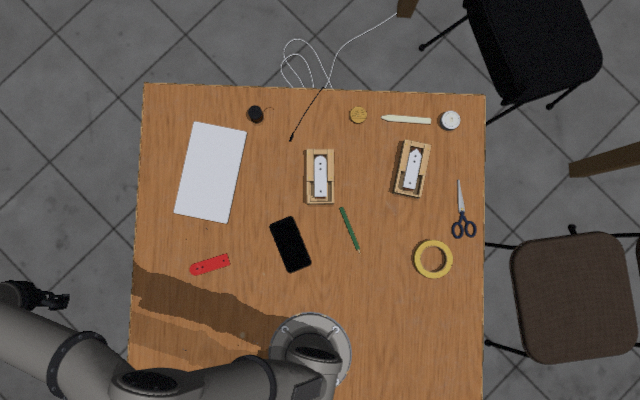

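View pics/scene.png

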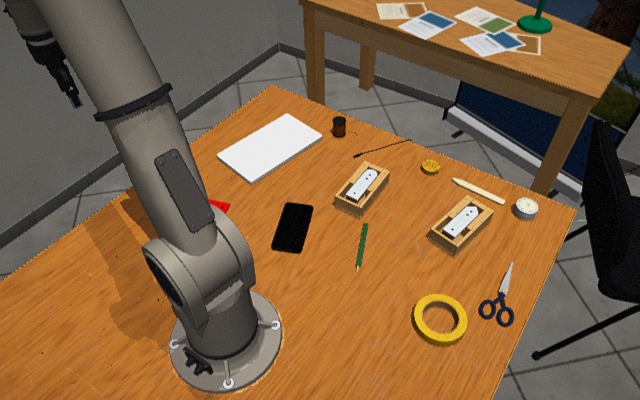

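The two candidates in the top view are holders at (320,177) and (413,170). The red strap at (210,264) is the look-alike. I'll confirm which is which in an enlarged crop.

```bash
python3 - <<'E'
from h import *
d=dict(np.load('pics/top.npz'))
im=d['image'][...,::-1]
c=[cv2.resize(im[y:y+70,x:x+50],None,fx=8,fy=8,interpolation=cv2.INTER_CUBIC) for x,y in((295,142),(388,133))]
cv2.imwrite('pics/crop.png',np.hstack(c))
g=im.astype(int);m=((g.min(2)>150)&(g.max(2)-g.min(2)<25)).astype(np.uint8)
for k in cv2.findContours(m,0,2)[0]:
    if cv2.contourArea(k)>100: 
        q=cv2.minAreaRect(k);print(q); 
        if q[0][1]<250 and q[0][0]<440: print(ray(d,cv2.boxPoints(q),.043 if q[0][0]>280 else .016).round(4), ray(d,q[0],.043 if q[0][0]>280 else .016))
# wood holder mask
hsv=cv2.cvtColor(np.ascontiguousarray(im),cv2.COLOR_BGR2HSV)
print(hsv[152,312],hsv[110,200],hsv[200,309], d['mtx'][0,0])
E
```

```text
((320.0, 176.0), (40.0, 12.0), 90.0)
[[ 0.5755 -0.0084  0.043 ]
 [ 0.5757 -0.0435  0.043 ]
 [ 0.4583 -0.044   0.043 ]
 [ 0.4581 -0.0091  0.043 ]] [[ 0.51671519 -0.0262796   0.043     ]]
((412.5384521484375, 168.30767822265625), (11.766966819763184, 39.22322082519531), 11.309932708740234)
[[ 0.4879 -0.2682  0.043 ]
 [ 0.6013 -0.2915  0.043 ]
 [ 0.5947 -0.3253  0.043 ]
 [ 0.4813 -0.3018  0.043 ]] [[ 0.54115531 -0.29669993  0.043     ]]
((209.7716522216797, 171.9503631591797), (54.59442138671875, 94.57367706298828), 12.26477336883545)
[[0.4093 0.4061 0.016 ]
 [0.6862 0.3532 0.016 ]
 [0.6523 0.1934 0.016 ]
 [0.3761 0.2483 0.016 ]] [[0.53005512 0.30041764 0.016     ]]
((405.9881896972656, 118.65293884277344), (48.24209976196289, 5.29205846786499), 4.39870548248291)
[[ 0.6854 -0.2071  0.043 ]
 [ 0.7012 -0.2083  0.043 ]
 [ 0.6912 -0.3501  0.043 ]
 [ 0.6754 -0.3487  0.043 ]] [[ 0.68829995 -0.27854255  0.043     ]]
((450.5, 119.5), (17.0, 17.0), 90.0)
[ 16  94 179] [ 14 141 155] [ 17  77 181] 505.19197548748133
```

View pics/crop.png

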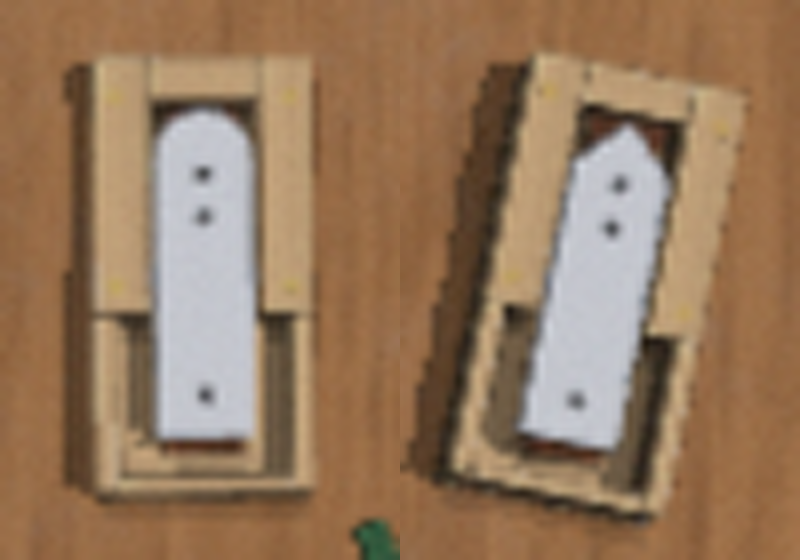

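The left holder (320,177) carries the round template: its rounded end points up in the image (+x) and its square end sits over the well at the bottom. The right holder (413,170) carries the pointed one. Next I go above the round holder.

```bash
cat >> h.py <<'E'
from scipy.spatial.transform import Rotation as Ro
def go(p,head=180,tilt=0):
    "row to world TCP p; head=tool x heading deg; tilt: body leans to heading side (rad)"
    o=r.get_obs();R0=Ro.from_rotvec(o['orientation'])
    h=np.radians(head);x=[np.cos(h),np.sin(h),0];z=[0,0,-1]
    Rt=Ro.from_matrix(np.c_[x,np.cross(z,x),z])*Ro.from_euler('y',-tilt)
    print('row',(R0.inv().apply(np.array(p)-o['tcp_pos'])*1000).round(1),(R0.inv()*Rt).as_rotvec().round(4),'toolz',Rt.as_matrix()[:,2].round(2))
def st():
    o=r.get_obs();print(round(o['clock'],2),o['tcp_pos'].round(4),o['orientation'].round(3),o['contact_force'].round(1),o['grip_width'],o['gripper_force'])
E
python3 - <<'E'
from h import *
go([.5,.25,.2],180);go([.469,-.026,.12],180);go([.469,-.026,.12],180,.45)
E
```

```text
row [-402.7 -286.7   31. ] [-1.700e-03 -1.000e-04 -3.028e-01] toolz [ 0.  0. -1.]
row [-455.4 -559.2  111.4] [-1.700e-03 -1.000e-04 -3.028e-01] toolz [ 0.  0. -1.]
row [-455.4 -559.2  111.4] [-0.0698 -0.4467 -0.2973] toolz [ 0.43 -0.   -0.9 ]
```

Request:
step_arm --pt "-402 -287 30 0 0 -0.303 85" --pt "-402 -287 30 0 0 -0.303 60" --pt "-402 -287 30 0 0 -0.303 60" --pt "-402 -287 30 0 0 -0.303 60" --pt "-402 -287 30 0 0 -0.303 60" --pt "-402 -287 30 0 0 -0.303 60" --pt "-402 -287 30 0 0 -0.303 60" --pt "-402 -287 30 0 0 -0.303 60"

```text
clock: 0.9
tcp_pos: [0.443, 0.324, 0.2068]
orientation: [0.001, -3.141, 0.0]
contact_force: [0.7, 0.9, 0.2]
grip_width: 0.06
gripper_force: 0.0
```

```bash
python3 - <<'E'
from h import *
st();go([.469,-.026,.15],180)
E
```

```text
0.9 [0.443  0.324  0.2068] [ 1.000e-03 -3.141e+00  0.000e+00] [0.7 0.9 0.2] 0.05995401409263392 0.0
row [ -25.9 -350.    56.8] [-0.0001 -0.0002  0.0003] toolz [ 0.  0. -1.]
```

Request:
step_arm --pt "-26 -350 55 0 0 0 0" --pt "-26 -350 55 0 0 0 0" --pt "-26 -350 55 0 0 0 0" --pt "-26 -350 55 0 0 0 0" --pt "-26 -350 55 0 0 0 0" --pt "-26 -350 55 0 0 0 0" --pt "-26 -350 55 0 0 0 0" --pt "-26 -350 55 0 0 0 0"

```text
clock: 1.7
tcp_pos: [0.4671, -0.0307, 0.1513]
orientation: [-0.014, -3.14, 0.004]
contact_force: [0.3, -0.0, 0.8]
grip_width: -0.0003
gripper_force: 0.0
```

```bash
python3 - <<'E'
from h import *
st()
w=snap('wrist','w1');o=r.get_obs()
st();K=w['mtx'];print(K[0,0],K[:2,2]);R=cv2.Rodrigues(np.array(w['rvec']))[0];print((-R.T@np.array(w['tvec']).ravel()).round(3),R[2].round(2))
go([.469,-.026,.05],180)
E
```

```text
1.7 [ 0.4671 -0.0307  0.1513] [-0.014 -3.14   0.004] [ 0.3 -0.   0.8] -0.00026958057916875376 0.0
1.75 [ 0.4675 -0.0283  0.1515] [-1.10e-02 -3.14e+00  2.00e-03] [-0.1  0.3  0.3] 0.00014832334008380103 0.0
309.70691628693146 [319.29921075 202.51003968]
[ 0.392 -0.029  0.295] [ 0.29 -0.01 -0.96]
row [ -1.6   2.4 101.5] [-0.0014 -0.0014 -0.0071] toolz [ 0.  0. -1.]
```

View pics/w1.png

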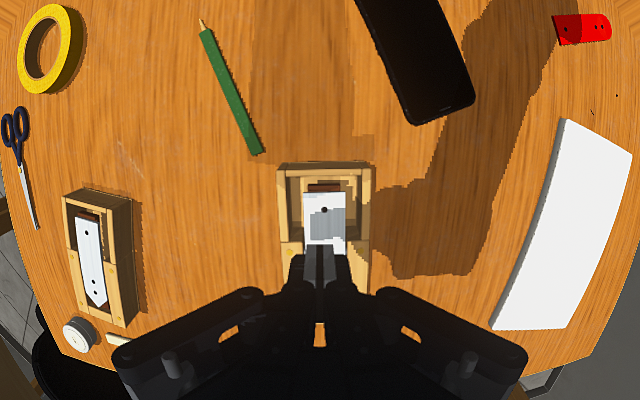

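The wrist view shows the square end of the template at about (302..347, 192), with the closed fingers just ahead of it and lined up. I'll refine from those edges.

```bash
cat >> h.py <<'E'
def fray(d,uv,z):
    K=d['mtx'];R=cv2.Rodrigues(np.array(d['rvec']))[0];c=-R.T@np.array(d['tvec']).ravel()
    q=cv2.fisheye.undistortPoints(np.atleast_2d(uv).astype(float)[None],K,np.zeros(4))[0]
    v=np.c_[q,np.ones(len(q))]@R
    return c+v*((z-c[2])/v[:,2])[:,None]
E
python3 - <<'E'
from h import *
d=dict(np.load('pics/w1.npz'))
print(fray(d,[(302,192),(346,192),(303,240),(346,240),(276,164),(375,164)],.043).round(4))
E
```

```text
[[ 0.4603 -0.0452  0.043 ]
 [ 0.4606 -0.008   0.043 ]
 [ 0.5045 -0.0455  0.043 ]
 [ 0.5048 -0.0072  0.043 ]
 [ 0.436  -0.0663  0.043 ]
 [ 0.4365  0.016   0.043 ]]
```

Request:
step_arm --pt "-2 2 50 0 0 0 0" --pt "-2 2 95 0 0 0 0" --pt "-2 2 100 0 0 0 0" --pt "-2 2 100 0 0 0 0"

```text
clock: 2.15
tcp_pos: [0.4695, -0.0211, 0.0516]
orientation: [0.002, -3.139, -0.0]
contact_force: [-0.8, 0.5, -0.0]
grip_width: -0.0004
gripper_force: 0.0
```

Request:
step_arm --pt "0 -5 4 0 0 0 0" --pt "0 -5 7 0 0 0 0" --pt "0 -5 10 0 0 0 0" --pt "0 -5 13 0 0 0 0" --pt "0 -5 16 0 0 0 0" --pt "0 -5 19 0 0 0 0" --pt "0 -5 22 0 0 0 0" --pt "0 -5 22 0 0 0 0"

```text
clock: 2.95
tcp_pos: [0.4701, -0.0269, 0.0296]
orientation: [0.001, -3.141, -0.0]
contact_force: [-0.8, -0.1, -0.2]
grip_width: -0.0
gripper_force: 0.0
```

Request:
step_arm --pt "0 0 1 0 0 0 0" --pt "0 0 2 0 0 0 0" --pt "0 0 3 0 0 0 0" --pt "0 0 4 0 0 0 0" --pt "0 0 4 0 0 0 0"

```text
clock: 3.45
tcp_pos: [0.4702, -0.027, 0.0259]
orientation: [0.0, -3.141, -0.0]
contact_force: [-0.2, 0.1, 0.5]
grip_width: 0.0001
gripper_force: 0.1
```

Request:
step_arm --pt "0 0 1 0 0 0 0" --pt "0 0 2 0 0 0 0" --pt "0 0 2 0 0 0 0"

```text
clock: 3.75
tcp_pos: [0.4702, -0.027, 0.0239]
orientation: [0.0, -3.141, 0.0]
contact_force: [0.0, 1.1, 0.2]
grip_width: 0.0
gripper_force: 0.2
```

```bash
python3 - <<'E'
from h import *
st();s=snap('scene','s2');t=snap('top','t2')
a=cv2.resize(s['image'][140:230,310:430],(600,450),interpolation=cv2.INTER_CUBIC)
cv2.imwrite('pics/s2c.png',a[...,::-1])
E
```

```text
3.75 [ 0.4702 -0.027   0.0239] [ 0.    -3.141  0.   ] [0.  1.1 0.2] 2.7657483692731155e-05 0.15109843632671982
```

View pics/s2c.png

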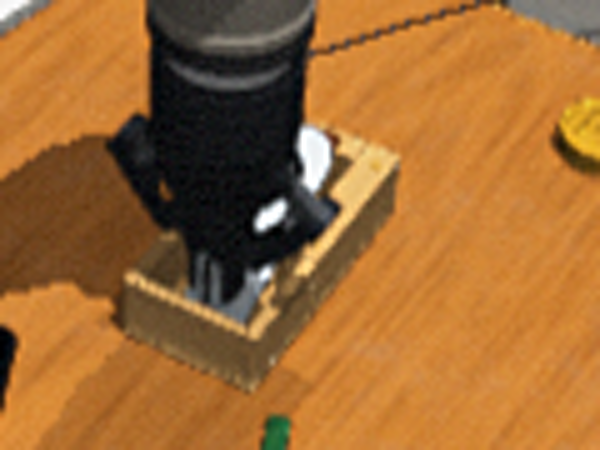

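The template is tipping: its white rounded end has risen at crop (315,155). There is no stop force yet, so I press on in small steps.

Request:
step_arm --pt "0 0 1 0 0 0 0" --pt "0 0 2 0 0 0 0" --pt "0 0 2 0 0 0 0"

```text
clock: 4.15
tcp_pos: [0.4704, -0.0271, 0.0228]
orientation: [-0.0, -3.142, -0.001]
contact_force: [-4.4, 1.1, 15.6]
grip_width: 0.0001
gripper_force: 7.7
```

Request:
step_arm --pt "0 0 -30 0 0 0 0" --pt "0 0 -70 0 0 0 0" --pt "-40 0 -105 0 -0.1 0 60" --pt "-65 0 -105 0 -0.25 0 60" --pt "-65 0 -105 0 -0.4 0 60" --pt "-65 0 -105 0 -0.45 0 60" --pt "-65 0 -105 0 -0.45 0 60"

```text
clock: 4.85
tcp_pos: [0.5326, -0.0273, 0.1277]
orientation: [-0.002, 2.703, -0.004]
contact_force: [-0.6, -0.5, -0.7]
grip_width: 0.0602
gripper_force: 0.0
```

```bash
python3 - <<'E'
from h import *
st();w=snap('wrist','w3');go([.544,-.0268,.0508],180,.45);go([.535,-.0268,.072],180,.45)
t=snap('top','t3')
cv2.imwrite('pics/m3.png',np.vstack([w['image'][150:350,160:480],cv2.resize(t['image'][140:210,264:376],(320,200))])[...,::-1])
E
```

```text
4.85 [ 0.5326 -0.0273  0.1277] [-2.000e-03  2.703e+00 -4.000e-03] [-0.6 -0.5 -0.7] 0.06017652493046832 0.0
row [22.6  1.7 74. ] [-0.0033 -0.0116  0.002 ] toolz [ 0.43 -0.   -0.9 ]
row [21.7  1.6 51. ] [-0.0033 -0.0116  0.002 ] toolz [ 0.43 -0.   -0.9 ]
```

View pics/m3.png

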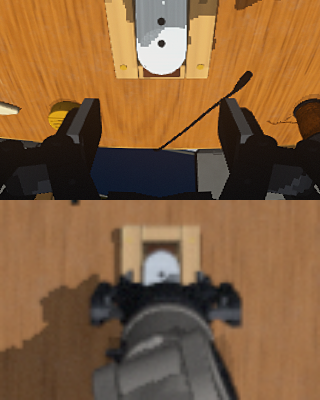

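The wrist view shows the rounded end raised, its tip at full-frame (320,225), with the open fingers straddling it. A quick check of tilt and position follows.

```bash
python3 - <<'E'
from h import *
d=dict(np.load('pics/w3.npz'))
print(fray(d,[(320,225)],.068).round(4), fray(d,[(296,200),(343,200)],.058).round(4))
# depth along the plate centre line (equidistant: recover points)
K=d['mtx'];R=cv2.Rodrigues(np.array(d['rvec']))[0];c=-R.T@np.array(d['tvec']).ravel()
for v in range(140,226,10):
    q=cv2.fisheye.undistortPoints(np.array([[[313.,v]]]),K,np.zeros(4))[0,0];z=d['depth'][v,313]
    print(v,(c+R.T@np.array([q[0]*z,q[1]*z,z])).round(4))
E
```

```text
[[ 0.5704 -0.0266  0.068 ]] [[ 0.5546 -0.0442  0.058 ]
 [ 0.5544 -0.0099  0.058 ]]
140 [ 0.5134 -0.0316  0.0422]
150 [ 0.5199 -0.0316  0.0449]
160 [ 0.5261 -0.0316  0.0481]
170 [ 0.5335 -0.0317  0.0498]
180 [ 0.5387 -0.0316  0.0547]
190 [ 0.5455 -0.0317  0.0574]
200 [ 0.5517 -0.0317  0.0612]
210 [ 0.5588 -0.0317  0.0641]
220 [ 0.5654 -0.0317  0.0677]
```

Request:
step_arm --pt "11 0 25 0 -0.012 0 60" --pt "22 0 50 0 -0.012 0 60" --pt "22 0 58 0 -0.012 0 60" --pt "22 0 58 0 -0.012 0 60"

```text
clock: 5.35
tcp_pos: [0.5336, -0.0379, 0.083]
orientation: [0.003, 2.712, -0.046]
contact_force: [0.2, 0.3, -0.2]
grip_width: 0.0598
gripper_force: 0.0
```

```bash
python3 - <<'E'
from h import *
st();go([.545,-.0268,.051],180,.45)
E
```

```text
5.35 [ 0.5336 -0.0379  0.083 ] [ 0.003  2.712 -0.046] [ 0.2  0.3 -0.2] 0.059821556413268376 0.0
row [ 2.9 12.2 33.5] [-0.0329 -0.021   0.0056] toolz [ 0.43 -0.   -0.9 ]
```

Request:
step_arm --pt "0 0 0 0 0 0 60" --pt "0 0 0 0 0 0 60" --pt "0 0 0 0 0 0 60"

```text
clock: 5.65
tcp_pos: [0.5336, -0.0374, 0.084]
orientation: [0.002, 2.711, -0.045]
contact_force: [-0.2, -0.1, 0.6]
grip_width: 0.0603
gripper_force: 0.0
```

```bash
python3 - <<'E'
from h import *
st();print(r.get_obs()['joints'].round(3));go([.545,-.0268,.051],180,.45)
E
```

```text
5.65 [ 0.5336 -0.0374  0.084 ] [ 2.000e-03  2.711e+00 -4.500e-02] [-0.2 -0.1  0.6] 0.060271065418497596 0.0
[ 0.163  0.342 -0.288  2.316  1.186  0.177  0.336]
row [ 3.4 11.7 34.4] [-0.0322 -0.0201  0.0058] toolz [ 0.43 -0.   -0.9 ]
```

Joint 6 is at its lower limit, so I'll lean only 0.25 rad. The plate is then gripped 0.2 rad off square, which is fine.

```bash
python3 - <<'E'
from h import *
go([.544,-.0268,.08],180,.25)
E
```

```text
row [-7.8 10.8  7.6] [-0.0327  0.1799  0.0026] toolz [ 0.25 -0.   -0.97]
```

Request:
step_arm --pt "-8 11 7 -0.033 0.18 0.003 60" --pt "-8 11 7 -0.033 0.18 0.003 60" --pt "-8 11 7 -0.033 0.18 0.003 60" --pt "-8 11 7 -0.033 0.18 0.003 60"

```text
clock: 6.05
tcp_pos: [0.546, -0.0258, 0.0816]
orientation: [0.002, 2.89, 0.006]
contact_force: [1.1, 0.8, 0.2]
grip_width: 0.0602
gripper_force: 0.0
```

```bash
python3 - <<'E'
from h import *
st();print(r.get_obs()['joints'].round(3));go([.544,-.0268,.0528],180,.25)
E
```

```text
6.05 [ 0.546  -0.0258  0.0816] [2.00e-03 2.89e+00 6.00e-03] [1.1 0.8 0.2] 0.06016196397280731 0.0
[ 0.401  0.433 -0.568  2.146  0.616  0.438  0.936]
row [ 9.1 -1.1 27.3] [ 0.004   0.002  -0.0021] toolz [ 0.25 -0.   -0.97]
```

Request:
step_arm --pt "5 -1 12 0.004 0 -0.002 60" --pt "9 -1 22 0.004 0 -0.002 60" --pt "9 -1 27 0.004 0 -0.002 50" --pt "9 -1 27 0.004 0 -0.002 50" --pt "9 -1 27 0.004 0 -0.002 50"

```text
clock: 6.55
tcp_pos: [0.5417, -0.0272, 0.0522]
orientation: [-0.003, 2.891, -0.006]
contact_force: [-1.2, -0.1, -0.0]
grip_width: 0.0497
gripper_force: 0.0
```

```bash
python3 - <<'E'
from h import *
st();print(r.get_obs()['joints'].round(3));go([.544,-.0268,.0528],180,.25)
E
```

```text
6.55 [ 0.5417 -0.0272  0.0522] [-0.003  2.891 -0.006] [-1.2 -0.1 -0. ] 0.049735832696494044 0.0
[ 0.331  0.471 -0.49   2.173  0.706  0.375  0.847]
row [-2.4  0.4 -0. ] [-0.0037  0.0006  0.0028] toolz [ 0.25 -0.   -0.97]
```

Request:
step_arm --pt "-2 0 0 0 0 0 42" --pt "-2 0 0 0 0 0 38" --pt "-2 0 0 0 0 0 30" --pt "-2 0 0 0 0 0 30" --pt "-2 0 0 0 0 0 30" --pt "-2 0 0 0 0 0 30" --grip_force 35

```text
clock: 7.15
tcp_pos: [0.5444, -0.0273, 0.0528]
orientation: [-0.003, 2.89, -0.005]
contact_force: [1.1, 0.9, 4.1]
grip_width: 0.0343
gripper_force: 34.7
```

Request:
step_arm --pt "-2 0 -8 0 0 0 30" --pt "-5 0 -19 0 0 0 30" --pt "-10 0 -40 0 0 0 30" --pt "-20 0 -77 0 0 0 30" --pt "-25 0 -97 0 0 0 30" --pt "-25 0 -97 0 0 0 30"

```text
clock: 7.75
tcp_pos: [0.5449, -0.0272, 0.1553]
orientation: [-0.002, 2.888, -0.006]
contact_force: [0.5, 0.1, -1.9]
grip_width: 0.0337
gripper_force: 35.1
```

```bash
python3 - <<'E'
from h import *
st();w=snap('wrist','w4');s=snap('scene','s4')
cv2.imwrite('pics/m4.png',np.vstack([w['image'][100:400,120:520],cv2.resize(s['image'][90:220,300:473],(400,300))])[...,::-1])
E
```

```text
7.75 [ 0.5449 -0.0272  0.1553] [-2.000e-03  2.888e+00 -6.000e-03] [ 0.5  0.1 -1.9] 0.03373417968683703 35.072920471429825
```

View pics/m4.png

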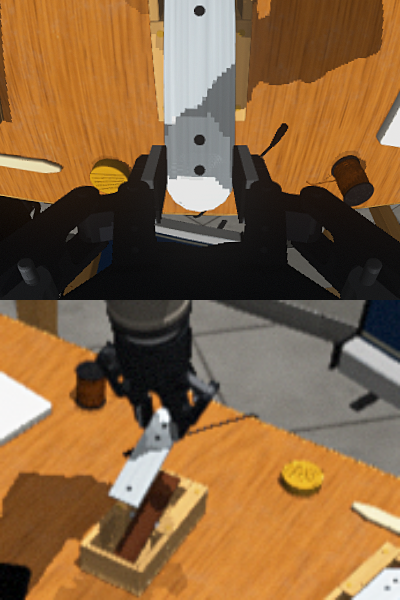

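The template is held by its long edges, with the rounded tip at full-frame (318,310) between the fingers. The rocker stays tipped. Next I measure how the plate sits in the tool frame.

```bash
cat >> h.py <<'E'
def plate(d,o,u,vs):
    K=d['mtx'];R=cv2.Rodrigues(np.array(d['rvec']))[0];c=-R.T@np.array(d['tvec']).ravel()
    P=[]
    for v in vs:
        q=cv2.fisheye.undistortPoints(np.array([[[float(u),v]]]),K,np.zeros(4))[0,0];z=d['depth'][v,u]
        P.append(c+R.T@np.array([q[0]*z,q[1]*z,z]))
    P=np.array(P);T=Ro.from_rotvec(o['orientation']).inv().apply(P-o['tcp_pos'])*1000
    return P,T
E
python3 - <<'E'
from h import *
d=dict(np.load('pics/w4.npz'));o=r.get_obs()
for u in(300,318,335):
    P,T=plate(d,o,u,range(130,300,20));f=np.polyfit(P[:,0],P[:,2],1);g=np.polyfit(T[:,0],T[:,2],1)
    print(u,'world slope',f[0],'tool slope',g, T[[0,-1]].round(1))
im=d['image'].astype(int);print([(v,np.where((im[v,230:420].min(1)>110)&(np.ptp(im[v,230:420],axis=1)<35))[0][[0,-1]]+230) for v in range(0,260,20)])
E
```

```text
300 world slope 0.49961951114525005 tool slope [ 0.21790133 -4.84535394] [[ 61.9  -8.8   9. ]
 [-18.2  -9.3  -9.3]]
318 world slope 0.5035039561341654 tool slope [ 0.22120625 -4.68285709] [[ 61.8   0.1   9.5]
 [-18.2   0.2  -9.1]]
335 world slope 0.5135525275830266 tool slope [ 0.22980194 -5.46309907] [[ 62.    8.5   7.8]
 [-17.2   9.  -10.7]]Traceback (most recent call last):
  File "<stdin>", line 6, in <module>
IndexError: index 0 is out of bounds for axis 0 with size 0
```

```bash
python3 - <<'E'
from h import *
go([.560,.2945,.10],169,-.215)
E
```

```text
row [ -4.2 322.4  53.5] [-0.0011  0.4628  0.1942] toolz [-0.21  0.04 -0.98]
```

Request:
step_arm --pt "0 30 10 0 0.05 0.02 30" --pt "-4 70 20 0 0.11 0.05 30" --pt "-4 115 30 0 0.18 0.08 30" --pt "-4 160 35 0 0.25 0.11 30" --pt "-4 205 40 0 0.32 0.14 30" --pt "-4 250 45 0 0.39 0.17 30" --pt "-4 295 50 0 0.45 0.19 30" --pt "-4 322 53 -0.001 0.463 0.194 30"

```text
clock: 8.65
tcp_pos: [0.5588, 0.2978, 0.0978]
orientation: [-0.276, -2.909, -0.03]
contact_force: [-0.1, -0.1, -0.9]
grip_width: 0.0335
gripper_force: 35.0
```

Request:
step_arm --pt "0 0 0 0 0 0 30" --pt "0 0 0 0 0 0 30" --pt "0 0 0 0 0 0 30"

```text
clock: 8.95
tcp_pos: [0.56, 0.2928, 0.0997]
orientation: [-0.281, -2.914, -0.027]
contact_force: [-0.8, -0.9, -1.0]
grip_width: 0.0338
gripper_force: 35.0
```

```bash
python3 - <<'E'
from h import *
st();o=r.get_obs();d=snap('wrist','w5')
for u in(300,318,335):
    P,T=plate(d,o,u,range(130,300,20));L=np.hypot(P[:,0]-P[0,0],P[:,1]-P[0,1]);f=np.polyfit(L,P[:,2],1)
    print(u,'world slope',f, P[[0,-1]].round(4))
print(r.get_obs()['joints'].round(2))
go([.560,.2945,.025],169,-.215)
cv2.imwrite('pics/w5v.png',d['image'][...,::-1])
E
```

```text
8.95 [0.56   0.2928 0.0997] [-0.281 -2.914 -0.027] [-0.8 -0.9 -1. ] 0.0338203858667627 35.04057124257088
300 world slope [-0.00078471  0.10234691] [[0.4932 0.2962 0.1021]
 [0.5739 0.2802 0.1031]]
318 world slope [0.00192158 0.10263978] [[0.4949 0.3051 0.1016]
 [0.5758 0.2894 0.1026]]
335 world slope [0.00534923 0.10258658] [[0.4965 0.3134 0.102 ]
 [0.577  0.2982 0.1039]]
[-0.06  0.74 -0.68  1.59  0.31  1.11  0.58]
row [-15.3   1.8  73.6] [-0.0014  0.0005 -0.0008] toolz [-0.21  0.04 -0.98]
```

View pics/w5v.png

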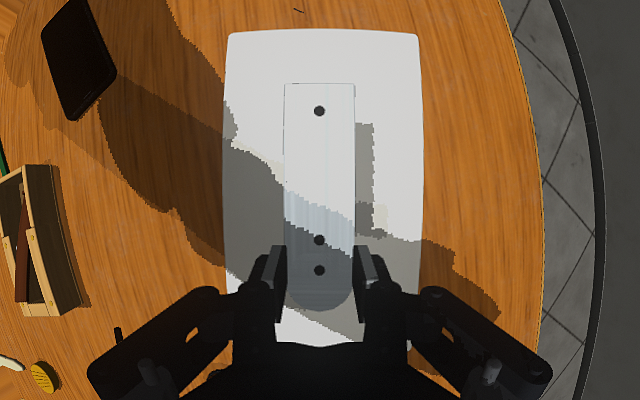

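The plate is level over the board, with the square end at row 83 and the rounded tip at about (320,310), centred across the board. I go down.

Request:
step_arm --pt "-6 1 30 0 0 0 30" --pt "-12 2 58 0 0 0 30" --pt "-15 2 71 0 0 0 30" --pt "-15 2 74 0 0 0 30" --pt "-15 2 74 0 0 0 30"

```text
clock: 9.5
tcp_pos: [0.5599, 0.2966, 0.0258]
orientation: [-0.28, -2.915, -0.031]
contact_force: [-0.3, -0.3, -0.3]
grip_width: 0.0341
gripper_force: 35.2
```

```bash
python3 - <<'E'
from h import *
st();d=dict(np.load('pics/w5.npz'))
q=fray(d,[(284,83),(355,83),(321,311)],.102);m=(q[0]+q[1])/2;print(m,q[2],(m+q[2])/2,np.linalg.norm(m-q[2]))
b=fray(d,[(229,33),(417,36)],.016);print(b.round(4))
E
```

```text
9.5 [0.5599 0.2966 0.0258] [-0.28  -2.915 -0.031] [-0.3 -0.3 -0.3] 0.034124915979131525 35.16244500875473
[0.4705394  0.31054712 0.102     ] [0.58840954 0.28856092 0.102     ] [0.52947447 0.29955402 0.102     ] 0.1199031310324178
[[0.3809 0.2492 0.016 ]
 [0.4137 0.4061 0.016 ]]
```

Request:
step_arm --pt "-1 -2 2 0 0 0 30" --pt "-1 -2 4 0 0 0 30" --pt "-1 -2 5 0 0 0 30" --pt "-1 -2 6 0 0 0 30" --pt "-1 -2 6 0 0 0 30"

```text
clock: 10.0
tcp_pos: [0.559, 0.2952, 0.0194]
orientation: [-0.279, -2.915, -0.031]
contact_force: [-0.7, -0.1, -0.5]
grip_width: 0.0336
gripper_force: 35.2
```

Request:
step_arm --pt "0 0 0.5 0 0 0 30" --pt "0 0 1 0 0 0 30" --pt "0 0 1 0 0 0 30"

```text
clock: 10.3
tcp_pos: [0.5589, 0.2952, 0.0188]
orientation: [-0.279, -2.915, -0.031]
contact_force: [0.1, -1.4, 3.2]
grip_width: 0.0336
gripper_force: 36.1
```

Request:
step_arm --pt "0 0 0.3 0 0 0 30" --pt "0 0 0.6 0 0 0 30" --pt "0 0 0.6 0 0 0 30"

```text
clock: 10.6
tcp_pos: [0.5589, 0.2952, 0.0187]
orientation: [-0.279, -2.915, -0.031]
contact_force: [-1.0, -0.5, 6.6]
grip_width: 0.0338
gripper_force: 36.9
```

The plate is down on the board. I release gradually.

Request:
step_arm --pt "0 0 0 0 0 0 36" --pt "0 0 0 0 0 0 38" --pt "0 0 0 0 0 0 42" --pt "0 0 0 0 0 0 48" --pt "0 0 0 0 0 0 55" --pt "0 0 0 0 0 0 60" --pt "0 0 0 0 0 0 60" --grip_force 20

```text
clock: 11.3
tcp_pos: [0.5586, 0.2952, 0.0177]
orientation: [-0.279, -2.915, -0.031]
contact_force: [0.2, -0.5, 0.4]
grip_width: 0.0598
gripper_force: 0.0
```

Request:
step_arm --pt "2 0 -8 0 0 0 60" --pt "6 0 -29 0 0 0 60" --pt "15 0 -70 0 0 0 60" --pt "26 0 -117 0 0 0 60" --pt "33 0 -150 0 0 0 60" --pt "33 0 -150 0 0 0 60" --pt "33 0 -150 0 0 0 60"

```text
clock: 12.0
tcp_pos: [0.5587, 0.2953, 0.1726]
orientation: [-0.279, -2.917, -0.032]
contact_force: [-0.2, -0.7, -0.8]
grip_width: 0.0599
gripper_force: 0.0
```

```bash
python3 - <<'E'
from h import *
st();d=snap('wrist','w6');s=snap('scene','s6')
o=r.get_obs()
cv2.imwrite('pics/m6.png',np.vstack([d['image'][:,:],cv2.resize(s['image'][90:270,180:500],(640,200))])[...,::-1])
E
```

```text
12.0 [0.5587 0.2953 0.1726] [-0.279 -2.917 -0.032] [-0.2 -0.7 -0.8] 0.05992676190306291 0.0
```

View pics/m6.png

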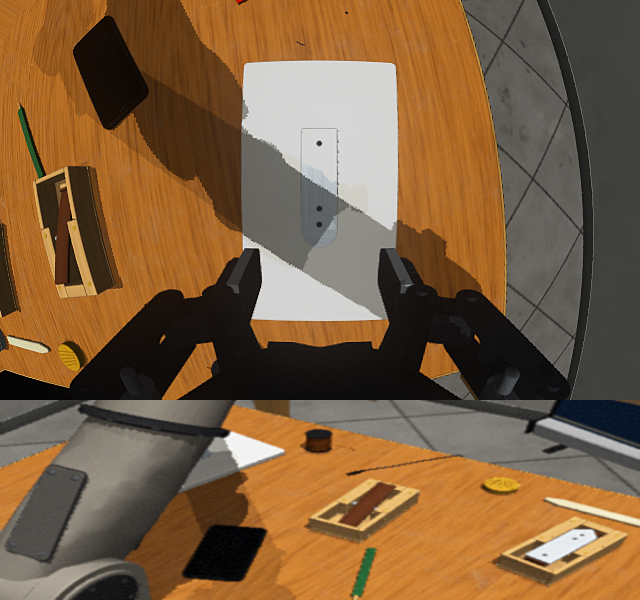

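The template lies flat on the board, from rows 128 to 247, and the board spans rows 62 to 320. The pointed template is untouched. I'll check the centring and hand in.

```bash
python3 - <<'E'
from h import *
d=dict(np.load('pics/w6.npz'))
q=fray(d,[(301,128),(338,128),(319,247)],.021);m=(q[0]+q[1])/2;print((m+q[2])/2,np.linalg.norm(m-q[2]))
b=fray(d,[(320,61),(315,321),(241,190),(397,190)],.016);print((b[0]+b[1])/2,(b[2]+b[3])/2)
print(r.hand_in())
E
```

```text
[0.52821876 0.30163188 0.021     ] 0.12011930506911866
[0.53418174 0.29849369 0.016     ] [0.53018141 0.30101    0.016     ]
the job is handed in; nothing more can be done
None
```

The round template was tipped up, gripped by its long edges and set down flat on the white board, about 2–7 mm from its middle by my last measurement; the pointed template was left alone, and the job was handed in at about 12 s.

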